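# Tip the polished stones out of the spring pan

### The job

Fold the catch tray's flap up until it stands upright, then push the spring-loaded pan by its bar past its catch and all the way down, and hold it pressed lightly against its rubber stop for a second so that all four stones drop into the tray. Then ease the pan back home without letting it snap, so that the catch holds it, and leave the flap upright, the stones in the tray and everything else on the bench as it was.

Things in the scene. Friction and masses are not known exactly. Their poses are not given: they have to be found in the camera images.
- rig: Fixed tipping-pan rig on a dark steel base plate 210 x 330 x 8 mm; origin under the plate's centre, x along the pan's axle, z up; the pan dumps towards the rig's -y. Rig positions below are (x, y, z) mm in this frame. Grey posts carry the axle at x -80 and +80, y 60, up to z 135; a grey catch post 40 x 12 mm with a spring plunger stands at (0, 150), up to z 145.
- pan (a joint): Tip angle of the steel pan: 0 = home, level, held by the spring catch at its back; grows as its mouth goes down and its bar swings over the top, both towards rig -y. Its end stop is set somewhere from 1.25 to 1.5 rad, different every time and not measured: feel for it. Let go when tipped, the pan snaps home hard; from the last 0.1 rad it just clicks in.
- pan_bar (a point): Middle of the pan's push bar: level, round, steel, 10 mm thick, 104 mm long along rig x, on two thin arms, clear on all sides between them. Home: rig (0, 124, 197), i.e. 64 mm to +y of the axle and 77 mm above it; it moves on a circle about the axle. The return spring pushes back about 3 N at the bar throughout; in the first 0.1 rad the catch adds to that: about 11 N of level push breaks it free.
- pan_axle (a point): Middle of the pan's axle, rig (0, 60, 120). The pan is 100 mm wide (x), 105 mm long (y), open on top and at its -y mouth; its floor lies 25 mm below the axle, its walls end 16 mm above it.
- stop: Grey bracket of the pan's end stop, 16 x 22 x 62 mm, beside the tray; origin at the centre of its foot, rig (92, 10, 8). On it stand a set screw and a rubber buffer (4 N/mm), met from above by a lug on the axle's end, 50 mm from the axle. Once met, the push needed at the bar rises by about 1 N per mm of bar travel.
- flap (a joint): Angle of the stiff aluminium deflector flap on the tray's -y wall: 0 = flat outwards (towards rig -y), 1.571 = upright, more = leaning in over the tray. Starts leaning outwards at 0.6 to 1.0; stays where it is put (friction hinge, about 2.5 N at its edge). 136 mm wide (x), 80 mm tall, 4 mm thick.
- flap_hinge (a point): Middle of the flap's hinge line, rig (0, -67, 45); the line runs along the rig's x.
- flap_edge (a point): Middle of the flap's free edge, 80 mm from the hinge.
- tray_in (a point): Centre of the inner floor of the open aluminium catch tray, rig (0, 20, 12), axes as the rig's; the inside measures 132 (x) x 162 (y) mm and is 33 mm deep, walls 4 mm, rim at z 45.
- stone0: Loose polished cabochon (flat underside, domed top), 26 mm across, 11 mm high, starts in the pan; origin at the centre of its flat face, z through the dome.
- stone0_mid (a point): Middle of stone0's height, on its axis.
- stone1: Loose polished cabochon (flat underside, domed top), 29 mm across, 12 mm high, starts in the pan; origin at the centre of its flat face, z through the dome.
- stone1_mid (a point): Middle of stone1's height, on its axis.
- stone2: Loose polished cabochon (flat underside, domed top), 25 mm across, 10 mm high, starts in the pan; origin at the centre of its flat face, z through the dome.
- stone2_mid (a point): Middle of stone2's height, on its axis.
- stone3: Loose polished cabochon (flat underside, domed top), 28 mm across, 11.5 mm high, starts in the pan; origin at the centre of its flat face, z through the dome.
- stone3_mid (a point): Middle of stone3's height, on its axis.
- bench_block: Bystander: loose steel block 64 x 64 x 22 mm beside the rig, on its -x side; origin under its centre.
- jar: Bystander: small glass jar, 60 mm across, 55 mm high, beside the rig on its +x side; origin under its centre.
- drip_bottle: Bystander: drip bottle 48 mm across, 100 mm high, beside the rig on its +x side; origin under its centre.
- hammer: Bystander: hammer 240 mm long lying on the bench to the right; origin under its middle.
- screwdriver: Bystander: screwdriver 190 mm long lying on the bench to the left; origin under its middle.
- bowl: Bystander: white bowl, 130 mm across, 45 mm high, at the far right; origin under its centre.
- mandrel: Bystander: tapered steel ring mandrel standing upright, 36 mm foot, 200 mm high, at the far left; origin under its centre.

How it is judged:
By the outcome, as a careful person would: the job done as asked, in the order asked, and still so for the second after the job is handed in, with the robot touching nothing.
It also fails if it takes over 64 s, if anything falls off the work surface, if the arm or the gripper's body presses on something with over 40 N, if the wrist force passes 120 N, or if a joint passes its speed limit or range.

### The arm

A 6-joint arm with a two-finger parallel gripper is mounted at the origin on the work surface. World frame = base frame: x ahead of the robot, y to its left, z up, the work surface at z = 0. Lengths are in m, angles in rad, forces in N, time in s.
With the tool pointing down it reaches from about 0.275 to 0.75 m from the base axis. Payload 10.2 kg.
Tool frame: the origin (TCP) lies midway between the tips of the shut fingers; the grasp point (between the pads) lies 19 mm behind it (env.hold_point_z is the distance from the TCP to the grasp point, in m); z points along the fingers, y is the line along which they close (so a half turn about z gives the same grasp; the last joint's range is limited). The gripper opens to 85 mm and grips with 20 to 120 N. Pads are 22 mm wide; open, the fingers measure 114 mm over their backs; the gripper's body (76 mm by 85 mm) begins 54 mm behind the grasp point. The pads swing forward as they close: fully open they stand 13 mm farther back than shut.
Start: joints at [-0.223, 0.313, 1.498, -0, 1.331, -0.223], TCP at [0.525, -0, 0.201] pointing down, gripper open.
Joint ranges: [-2.94, 2.94], [-0.97, 2.17], [0.19, 2.56], [-1.23, 4.37], [0.02, 3.11], [-2.88, 2.88]. Speed limits (rad/s): [2.39, 2.39, 3.01, 3.14, 3.14, 3.14].

### API

Orientations are given as a unit quaternion [x, y, z, w].
In Python, from bench import env, kinematics, monitor, eyes, job gives the robot as it stands. The module is installed in compiled form; this text tells all that it offers. Calls block until the motion is done:
- env.reach(position, orientation): joint-space move of the TCP to a pose.
- env.movel(position, velocity=0.15, frame=None, guard=None): straight line of the TCP; frame=None keeps the orientation; velocity is the mean speed in m/s. With guard (N) it stops when the force on the tool has changed by that much, and returns True; else False.
- env.set_joints(angles): joint-space move.
- env.release() and env.close_gripper(effort=None): open the fingers fully, or close them until they stop; effort is the grip in N (None keeps the last).
- env.hold(seconds).
- kinematics.ik(position, orientation): joint angles nearest the present ones, or None.
- monitor.sense(): the state.
- eyes.grab_frame(name): name is "scene" or "side" or "wrist"; returns a dict with "frame" (400x640x3 uint8, red, green, blue), "mtx" (3x3 intrinsics, pixels), "view" (4x4, takes a point from world to camera coordinates). Camera axes: x right, y down, z forward; pixel columns grow to the right and rows downward; lengths in m; the calibration is good to about 2 mm. The wrist camera is an equidistant fisheye: a pixel r from the principal point sees the ray r / f radians off the axis. A picture is of the moment at which its call begins. There is no depth.
A pose or a line that the arm cannot do raises env.MotionError and nothing moves.
- job.hand_in(): hands the job in; it is judged then, once.
The state is a dict: "clock": time; "joints": joint angles; "qvel": joint speeds; "joint_efforts": joint torques, N m; "position": TCP position; "ee_rot": TCP orientation; "contact_force": force on the tool from outside, world axes, zero at the start; "ft_torque": the same for the moment, N m; "finger_gap": opening from 0.0 (shut) to 1.0 (fully open); "gripper_force": force on a finger pad.
Only numpy, scipy, OpenCV 4.12 (cv2) and the standard library are available. Lean on these libraries where they do the work, as an engineer would, in place of code of your own. Each camera call takes 0.05 s, during which the arm holds its last target. There are 200 camera calls.

## Working session

There is one attempt and no reset: what is moved stays moved. The work goes in short steps, each a Python script; the robot and the scene stay as the last script left them, time stands still between calls to the robot, and variables do not carry over. Pictures are saved under pics/ and viewed, at most 10 in all, crops included, and the job is handed in when it is done.

```bash
mkdir -p pics; python3 - <<'E'
from bench import env, kinematics, monitor, eyes, job
import cv2, numpy as np, pickle
d={}
for n in ("scene","side"):
    f=eyes.grab_frame(n); d[n]=f
    cv2.imwrite(f"pics/{n}0.png",f["frame"][:,:,::-1])
    V=f["view"]; print(n,np.round(f["mtx"],1).tolist(),np.round(V,3).tolist())
pickle.dump(d,open("f0.pkl","wb"))
print(monitor.sense())
E
```

```text
scene [[395.2, 0.0, 322.5], [0.0, 395.2, 202.2], [0.0, 0.0, 1.0]] [[0.83, 0.558, -0.004, -0.476], [0.399, -0.6, -0.694, -0.129], [-0.39, 0.574, -0.72, 1.34], [0.0, 0.0, 0.0, 1.0]]
side [[454.5, 0.0, 320.0], [0.0, 454.5, 196.9], [0.0, 0.0, 1.0]] [[0.854, -0.521, 0.017, -0.513], [-0.36, -0.613, -0.704, 0.306], [0.376, 0.595, -0.71, 0.979], [0.0, 0.0, 0.0, 1.0]]
{'clock': 0.1, 'joints': array([-2.23414474e-01,  3.13382909e-01,  1.49833805e+00,  1.94951906e-05,
        1.33103409e+00, -2.23400796e-01]), 'qvel': array([ 0.00051898, -0.00193845, -0.0016881 ,  0.0003586 ,  0.00061128,
        0.00108457]), 'joint_efforts': array([ 2.30574413e-03, -4.12899542e+01, -2.60142785e+01, -1.81123951e-04,
        3.02137116e-03,  1.15447833e-05]), 'position': array([5.24736488e-01, 4.56613698e-05, 2.00106715e-01]), 'ee_rot': array([ 7.07113138e-01,  7.07100185e-01, -3.01691524e-04, -4.96850623e-04]), 'contact_force': array([ 0.81430962, -1.00574093, -0.37365986]), 'ft_torque': array([-0.02600685, -0.0398826 ,  0.03643763]), 'gripper_force': 0.0, 'finger_gap': 1.000275110235136}
```

View pics/scene0.png

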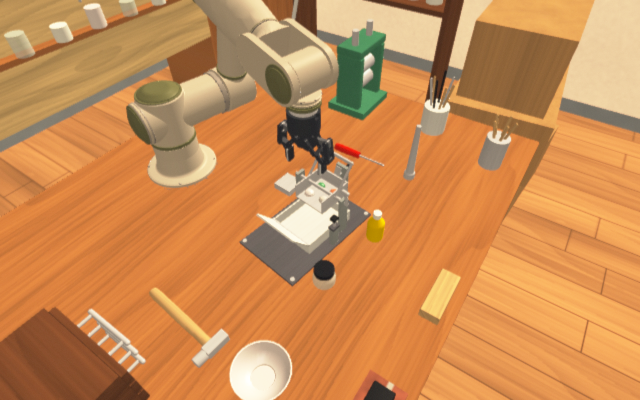

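View pics/side0.png

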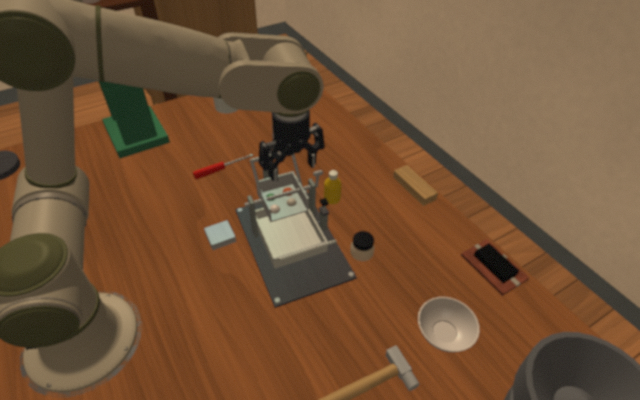

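The scene view shows the plate with corners near (243,240), (292,281) and (370,213). In the side view they are near (277,303), (355,276) and (237,208). The gripper hovers just over the bar. Next I'll zoom in on both.

```bash
python3 - <<'E'
import cv2, numpy as np, pickle
d=pickle.load(open("f0.pkl","rb"))
a=cv2.resize(d["scene"]["frame"][140:290,235:385],(600,600),interpolation=cv2.INTER_CUBIC)
b=cv2.resize(d["side"]["frame"][150:310,225:365],(525,600),interpolation=cv2.INTER_CUBIC)
im=np.hstack([a,b]); im=cv2.resize(im,(800,int(600*800/im.shape[1])))
print(im.shape)
cv2.imwrite("pics/z0.png",im[:,:,::-1])
E
```

```text
(426, 800, 3)
```

View pics/z0.png

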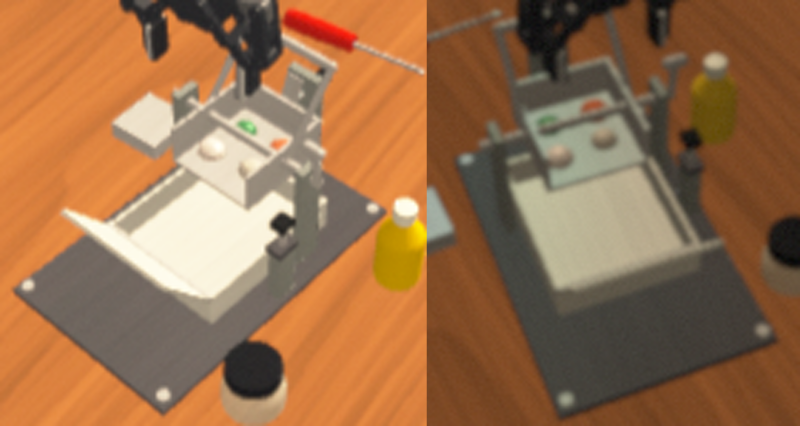

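```bash
cat > h.py <<'E'
import numpy as np, cv2, pickle
from scipy.spatial.transform import Rotation as R
def proj(f,p):
    p=np.atleast_2d(p); c=p@f["view"][:3,:3].T+f["view"][:3,3]; k=f["mtx"]
    return np.c_[k[0,0]*c[:,0]/c[:,2]+k[0,2],k[1,1]*c[:,1]/c[:,2]+k[1,2]]
def rig2w(P,p):  # p in mm
    p=np.atleast_2d(p)/1000.; c,s=np.cos(P[2]),np.sin(P[2])
    return np.c_[P[0]+c*p[:,0]-s*p[:,1],P[1]+s*p[:,0]+c*p[:,1],p[:,2]]
E
python3 - <<'E'
from h import *
from scipy.optimize import least_squares
d=pickle.load(open("f0.pkl","rb"))
C=lambda x,y,z=6:[x,y,z]
rs=[C(-105,-165),C(105,-165),C(105,165)]; us=np.array([[239.9,242.3],[293,285.2],[370.7,213.5]])
rd=[C(-105,-165),C(105,-165),C(-105,165)]; ud=np.array([[275.6,306.7],[356.2,277.5],[236.2,208.1]])
fun=lambda P:np.r_[(proj(d["scene"],rig2w(P,rs))-us).ravel(),(proj(d["side"],rig2w(P,rd))-ud).ravel()]
r=least_squares(fun,[0.5,-0.1,0]); P=r.x; print(P,np.round(r.fun,1)); np.save("P.npy",P)
def fl(a): return [[x,-67-80*np.cos(a),45+80*np.sin(a)] for x in(-68,68)]
print("bar",rig2w(P,[0,124,197]))
out=[]
for n,x0,y0,w,h,s,in (("scene",235,140,150,150,4),("side",225,150,140,160,3.75)):
    f=d[n]; im=cv2.resize(f["frame"][y0:y0+h,x0:x0+w],None,fx=s,fy=s,interpolation=cv2.INTER_CUBIC)
    q=lambda p:tuple(int(v) for v in (proj(f,rig2w(P,p))[0]-[x0,y0]+.5)*s)
    def L(a,b,c): cv2.line(im,q(a),q(b),c,1)
    for k in range(4):
        cs=[(-105,-165),(105,-165),(105,165),(-105,165)]; L([*cs[k],8],[*cs[(k+1)%4],8],(255,255,0))
        cs=[(-70,-65),(70,-65),(70,105),(-70,105)]; L([*cs[k],45],[*cs[(k+1)%4],45],(0,255,255))
    L([-52,124,197],[52,124,197],(255,0,0))
    L([-80,60,120],[80,60,120],(255,0,0))
    for a,c in((.6,(255,0,0)),(.8,(0,255,0)),(1.,(0,0,255))): L(*fl(a),c)
    out.append(im)
im=np.hstack(out); im=cv2.resize(im,(800,int(600*800/im.shape[1])))
cv2.imwrite("pics/o0.png",im[:,:,::-1])
E
```

```text
[ 0.51958169  0.00322099 -0.1435699 ] [-0.4 -0.4 -0.2  0.4  1.1  0.4 -0.8 -0.2  1.1 -0.4 -0.9  0.7]
bar [[0.53732326 0.12594522 0.197     ]]
```

View pics/o0.png

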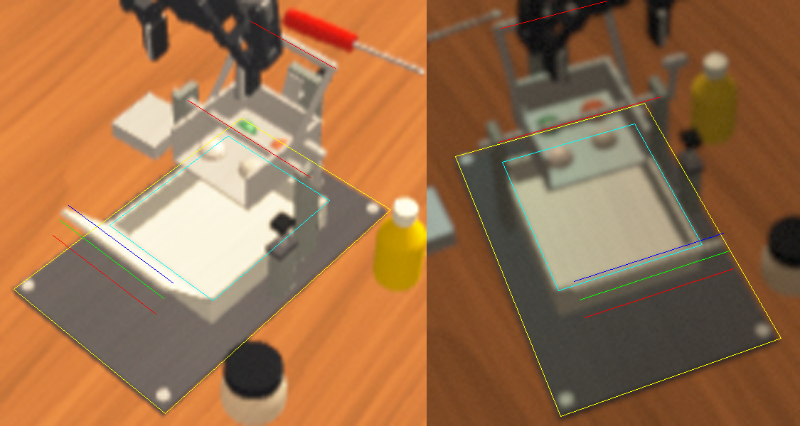

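The overlay fits within about 2 mm. In the scene crop the flap edge, near (65,210), lines up with about 1.0 rad. Flap first.

```bash
cat >> h.py <<'E'
P=np.load("P.npy")
Q=(R.from_euler("z",P[2])*R.from_matrix([[0,1,0],[1,0,0],[0,0,-1]])).as_quat()
from bench import env, kinematics, monitor, eyes, job
yx=np.array([-np.sin(P[2]),np.cos(P[2]),0])
def go(x,y,z,v=.15,guard=None,frame=True): return env.movel(rig2w(P,[x,y,z])[0],velocity=v,frame=Q if frame else None,guard=guard)
def rigpos():
    s=monitor.sense(); p=s["position"]-[P[0],P[1],0]; f=s["contact_force"]
    rot=lambda v: np.array([np.cos(P[2])*v[0]+np.sin(P[2])*v[1],-np.sin(P[2])*v[0]+np.cos(P[2])*v[1],v[2]])
    return rot(p)*1000,rot(f),s["clock"]
def show(t=""):
    p,f,c=rigpos(); print(t,np.round(p,1),"F",np.round(f,1),"t",round(c,1))
E
python3 - <<'E'
from h import *
np.set_printoptions(suppress=True)
env.close_gripper()
go(0,-150,200,.2); go(0,-150,95,.12); show("down")
g=go(0,-100,95,.05); show("c")
for y in (-92,-86,-82,-81):
    go(0,y,95,.04); show()
for n in ("scene","side"):
    f=eyes.grab_frame(n); cv2.imwrite(f"pics/{n}1.png",f["frame"][:,:,::-1])
    pickle.dump(f,open(f"{n}1.pkl","wb"))
out=[]
for n,x0,y0,w,h,s in (("scene",235,140,150,150,4),("side",225,150,140,160,3.75)):
    f=pickle.load(open(f"{n}1.pkl","rb")); im=cv2.resize(f["frame"][y0:y0+h,x0:x0+w],None,fx=s,fy=s,interpolation=cv2.INTER_CUBIC)
    q=lambda p:tuple(int(v) for v in (proj(f,rig2w(P,p))[0]-[x0,y0]+.5)*s)
    for a,c in((1.35,(255,0,0)),(1.571,(0,255,0))):
        for sx in(-1,1): cv2.line(im,q([sx*75,-67-80*np.cos(a),45+80*np.sin(a)]),q([sx*68,-67-80*np.cos(a),45+80*np.sin(a)]),c,1)
    out.append(im)
im=np.hstack(out); im=cv2.resize(im,(800,int(600*800/im.shape[1])))
cv2.imwrite("pics/o1.png",im[:,:,::-1])
E
```

```text
down [   0.4 -150.    95.7] F [-0.6  0.2  0.4] t 2.8
c [   0.  -100.2   95. ] F [-0.9 -0.7 -1. ] t 3.9
 [ -0.  -91.8  95. ] F [-0.4 -0.1  0.6] t 4.3
 [ -0.  -85.8  95. ] F [-0.6  0.  -0.4] t 4.6
 [ -0.  -81.8  95. ] F [-0.8 -0.9 -0.3] t 4.8
 [  0. -81.  95.] F [ 0.5 -0.3  0.2] t 5.1
```

View pics/o1.png

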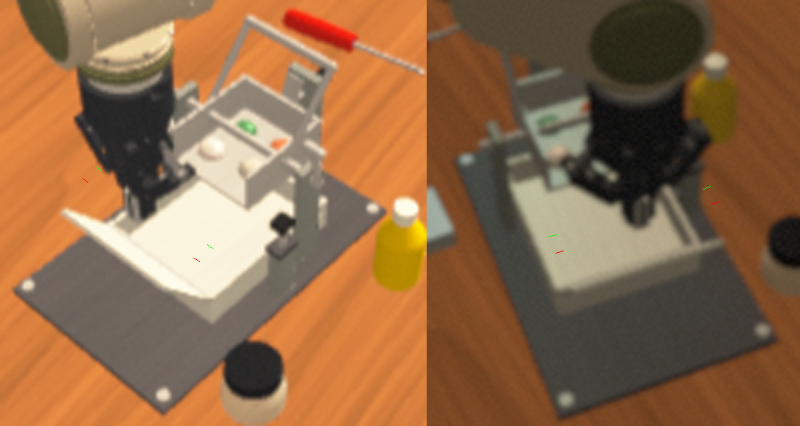

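The gripper looks open, with its fingers spread along rig y (tips near (143,213) and (185,175) in the scene crop). It seems to straddle the flap, which hasn't moved. I'll check the state.

```bash
python3 - <<'E'
from h import *
s=monitor.sense(); print(s["position"],s["ee_rot"],Q,s["finger_gap"],s["joints"],s["gripper_force"])
f=eyes.grab_frame("scene"); 
for n in("scene","side"):
    f=pickle.load(open(n+"1.pkl","rb")); u=proj(f,s["position"])[0]
    print(n,u,(u-[235,140])*2.844 if n=="scene" else (u-[225,150])*2.667+[427,0])
w=eyes.grab_frame("wrist"); cv2.imwrite("pics/w1.png",w["frame"][:,:,::-1])
E
```

```text
[ 0.50797046 -0.07700125  0.09499301] [ 7.56024578e-01  6.54543228e-01 -2.91303648e-05 -7.49404023e-06] [0.75600172 0.65456963 0.         0.        ] -0.0006144858367823284 [-3.78758676e-01  3.98527331e-01  1.67231307e+00 -5.10695674e-05
  1.07079238e+00 -2.35094436e-01] 0.0
scene [285.16115687 223.00863238] [142.65833013 236.07655048]
side [303.65371549 241.52273125] [636.76945921 244.09112424]
```

View pics/w1.png

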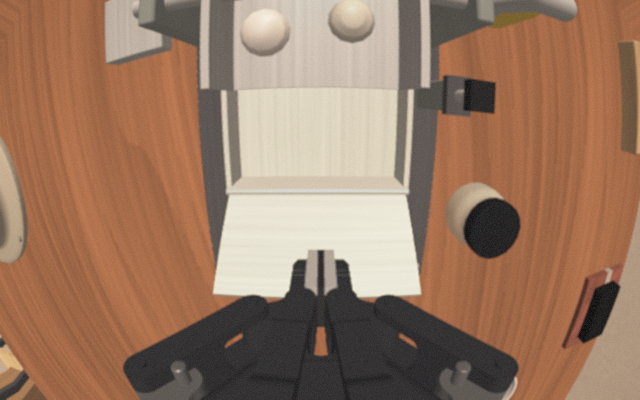

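The gripper is in fact shut; its pale tips just blend into the tray. In the wrist view the fingertips, near (320,255), hang above the flap's inner face. The flap edge runs (215,295) to (420,295) and the hinge is at row 191, so the flap may lie lower than I judged. I'll fit its angle in all three views.

```bash
cat >> h.py <<'E'
def fish(f,p):
    p=np.atleast_2d(p); c=p@f["view"][:3,:3].T+f["view"][:3,3]; k=f["mtx"]
    r=np.hypot(c[:,0],c[:,1]); th=np.arctan2(r,c[:,2])
    return np.c_[k[0,0]*th*c[:,0]/r+k[0,2],k[1,1]*th*c[:,1]/r+k[1,2]]
def fl(a,o=0): return [[x,-67-80*np.cos(a)+o*np.sin(a),45+80*np.sin(a)+o*np.cos(a)] for x in(-68,68)]
E
python3 - <<'E'
from h import *
w=eyes.grab_frame("wrist")
print("hinge",fish(w,rig2w(P,fl(0)) *0+rig2w(P,[[-68,-67,45],[68,-67,45]])).round(), "tray",fish(w,rig2w(P,[[-66,101,45],[66,-61,12]])).round())
print("tcp",fish(w,monitor.sense()["position"]).round())
for a in(.4,.6,.7,.8,.9,1.,1.1): print(a,fish(w,rig2w(P,fl(a))).round().tolist())
E
```

```text
hinge [[233. 193.]
 [409. 193.]] tray [[231. -23.]
 [397. 176.]]
tcp [[321. 239.]]
0.4 [[234.0, 295.0], [408.0, 296.0]]
0.6 [[228.0, 298.0], [414.0, 298.0]]
0.7 [[225.0, 298.0], [417.0, 298.0]]
0.8 [[221.0, 296.0], [420.0, 297.0]]
0.9 [[218.0, 294.0], [424.0, 294.0]]
1.0 [[214.0, 290.0], [428.0, 290.0]]
1.1 [[211.0, 284.0], [431.0, 284.0]]
```

```bash
python3 - <<'E'
from h import *
w=eyes.grab_frame("wrist"); p=monitor.sense()["position"]
for dz in(0,.01,.02,.03,.04):
    print(dz,[ (fish(w,p+[0,0,dz]+sx*.011*yx).round()[0]).tolist() for sx in(-1,0,1)])
print("cam",(-w["view"][:3,:3].T@w["view"][:3,3]).round(3))
a=cv2.resize(w["frame"][170:320,200:440],None,fx=2.5,fy=2.5,interpolation=cv2.INTER_CUBIC)
f=pickle.load(open("scene1.pkl","rb"))["frame"][170:270,250:340]
b=cv2.resize(f,None,fx=2.2,fy=3.75,interpolation=cv2.INTER_CUBIC)
im=np.hstack([a,b]); print(im.shape); cv2.imwrite("pics/w2.png",im[:,:800,::-1])
E
```

```text
0 [[321.0, 254.0], [321.0, 239.0], [321.0, 222.0]]
0.01 [[321.0, 262.0], [321.0, 246.0], [321.0, 229.0]]
0.02 [[321.0, 271.0], [321.0, 254.0], [321.0, 236.0]]
0.03 [[321.0, 280.0], [321.0, 263.0], [321.0, 244.0]]
0.04 [[321.0, 290.0], [321.0, 273.0], [321.0, 254.0]]
cam [0.52  0.005 0.269]
(375, 798, 3)
```

View pics/w2.png

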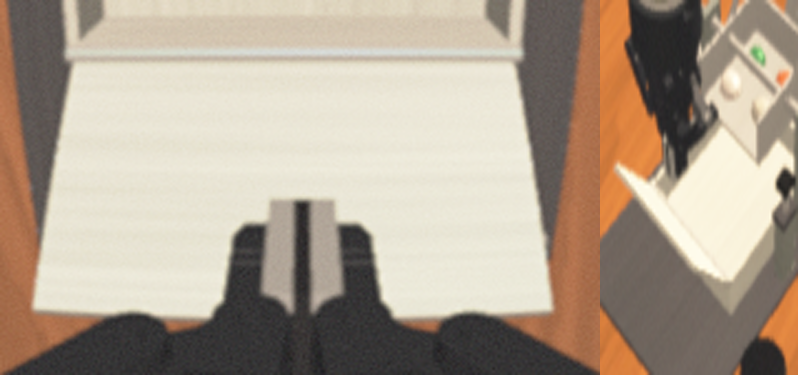

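The fingertips look 15–25 mm higher than the TCP suggests, so they cleared the flap's edge (z≈107). I'll go back over it, come down lower and push again.

```bash
python3 - <<'E'
from h import *
np.set_printoptions(suppress=True)
go(0,-81,140,.15); go(0,-160,140,.2); go(0,-160,70,.12); show("down")
print("g",go(0,-110,70,.05,guard=2.5)); show("c")
for y in (-105,-100,-96,-92,-88):
    p=rigpos()[0]
    if y>p[1]: go(0,y,70,.04); show()
w=eyes.grab_frame("wrist"); cv2.imwrite("pics/w3.png",w["frame"][:,:,::-1]); pickle.dump(w,open("w3.pkl","wb"))
E
```

```text
down [   0.4 -159.8   70.6] F [-0.4  0.4  0.1] t 7.1
g True
c [  -0. -127.   70.] F [ 0.2 -0.   0.3] t 7.8
 [  -0.  -105.    69.9] F [ 1.3 -2.7  1.8] t 8.5
 [ -0.1 -99.8  69.8] F [ 0.3 -1.2  0.9] t 8.8
 [ -0.2 -95.7  69.9] F [ 0.6 -0.2  0.8] t 9.0
 [ -0.1 -91.6  69.9] F [ 0.6  0.1 -0.5] t 9.3
 [ -0.1 -87.6  69.9] F [-0.   0.1 -0.3] t 9.5
```

View pics/w3.png

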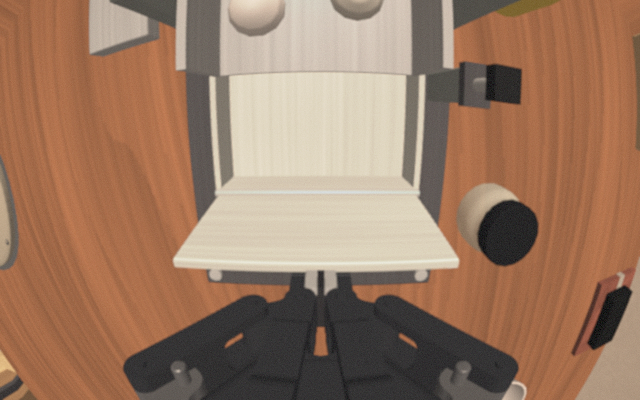

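The wrist view now shows the fingers outside the flap and the flap raised, with its edge from (177,264) to (457,264). I'll fit the angle and keep pushing.

```bash
python3 - <<'E'
from h import *
w=pickle.load(open("w3.pkl","rb"))
for a in np.arange(1.0,1.61,.1): 
    u=fish(w,rig2w(P,fl(a))); print(round(a,1),u.round().tolist(), round(u[1,0]-u[0,0]), np.round(fl(a)[0],0))
# now push on, predict
np.set_printoptions(suppress=True)
for y in (-84,-80,-76):
    go(0,y,70,.04); show()
w=eyes.grab_frame("wrist"); cv2.imwrite("pics/w4.png",w["frame"][:,:,::-1]); pickle.dump(w,open("w4.pkl","wb"))
for a in np.arange(1.0,1.61,.1): 
    u=fish(w,rig2w(P,fl(a))); print(round(a,1),u.round().tolist(), round(u[1,0]-u[0,0]))
E
```

```text
1.0 [[200.0, 305.0], [442.0, 305.0]] 242 [ -68. -110.  112.]
1.1 [[195.0, 299.0], [447.0, 299.0]] 252 [ -68. -103.  116.]
1.2 [[190.0, 292.0], [452.0, 292.0]] 262 [-68. -96. 120.]
1.3 [[186.0, 282.0], [457.0, 282.0]] 271 [-68. -88. 122.]
1.4 [[181.0, 271.0], [461.0, 271.0]] 280 [-68. -81. 124.]
1.5 [[178.0, 257.0], [465.0, 258.0]] 287 [-68. -73. 125.]
1.6 [[174.0, 242.0], [468.0, 243.0]] 294 [-68. -65. 125.]
 [ -0.1 -83.6  69.9] F [-0.   1.  -0.3] t 9.8
 [ -0.1 -79.6  69.9] F [-0.5 -0.2 -0.1] t 10.1
 [ -0.1 -75.7  69.9] F [ 0.2 -0.4 -0.2] t 10.3
1.0 [[204.0, 321.0], [438.0, 321.0]] 234
1.1 [[199.0, 316.0], [443.0, 316.0]] 243
1.2 [[195.0, 309.0], [447.0, 310.0]] 252
1.3 [[190.0, 301.0], [452.0, 301.0]] 261
1.4 [[186.0, 291.0], [456.0, 291.0]] 270
1.5 [[182.0, 278.0], [460.0, 279.0]] 278
1.6 [[179.0, 265.0], [463.0, 265.0]] 285
```

View pics/w4.png

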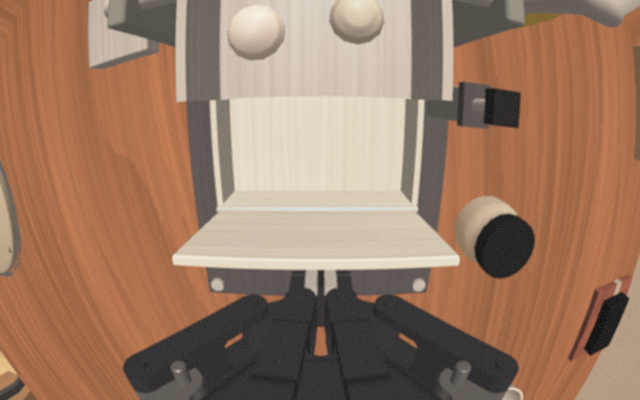

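The flap edge now runs (174,262) to (459,262), about 1.6 rad. I'll back off and check the angle numerically in the scene and side views.

```bash
cat > chk.py <<'E'
from h import *
def prof(f,a,o,pj=proj):  # mean brightness along edge line for angle a
    x=np.linspace(-64,64,65); pts=[[xx,-67-80*np.cos(a)+o*np.sin(a),45+80*np.sin(a)+o*np.cos(a)] for xx in x]
    u=pj(f,rig2w(P,pts)).astype(np.float32)
    g=cv2.cvtColor(f["frame"],cv2.COLOR_RGB2GRAY)
    return cv2.remap(g,u[:,0].copy(),u[:,1].copy(),cv2.INTER_LINEAR).ravel().astype(float)
def vert(f,pj=proj):
    # bright-edge positions: fit a maximizing gradient across radial direction
    for a in np.arange(1.3,1.8,.05): print(round(a,2),np.round(np.median(prof(f,a,0,pj)),0),end=" | ")
    print()
E
python3 - <<'E'
from chk import *
np.set_printoptions(suppress=True,linewidth=150)
w=pickle.load(open("w4.pkl","rb")); g=cv2.cvtColor(w["frame"],cv2.COLOR_RGB2GRAY)
print("hinge pred",fish(w,rig2w(P,[[-68,-67,45],[68,-67,45]])).round(1).tolist())
for c in(250,400): print(c,g[200:218,c],g[250:275,c])
for o in(-4,-2,0,2,4): print(o,[fish(w,rig2w(P,fl(a,o)))[0].round(1).tolist() for a in(1.5,1.571,1.65)])
go(0,-110,70,.1); go(0,-150,70,.15); go(0,-170,180,.2)
for n in("scene","side"):
    f=eyes.grab_frame(n); pickle.dump(f,open(n+"2.pkl","wb")); vert(f)
    # edge search along image: rays of column at several x, show projected left corner & pixel grid
    for x in(-40,0,40):
        us=[proj(f,rig2w(P,[x,-67,z]))[0] for z in range(90,150,4)]
        gg=cv2.cvtColor(f["frame"],cv2.COLOR_RGB2GRAY)
        print(n,x,[int(cv2.getRectSubPix(gg,(1,1),tuple(map(float,u)))[0,0]) for u in us])
show()
E
```

```text
hinge pred [[224.8, 210.9], [417.2, 211.1]]
250 [204 208 207 207 205 204 206 216 217 217 205 197 196 190 194 196 199 198] [199 199 202 201 196 194 197 206 224 231 226 223 220 220 218 217 219 207 180 123  91  88  93  92  90]
400 [206 207 206 209 212 204 208 214 219 220 208 197 193 197 196 199 202 198] [198 201 202 201 201 194 194 213 227 232 227 221 219 219 221 222 219 202 160 111  89  87  91  87  90]
-4 [[183.9, 284.9], [181.3, 275.8], [178.7, 264.7]]
-2 [[183.0, 281.7], [180.5, 272.3], [178.0, 260.9]]
0 [[182.1, 278.4], [179.7, 268.8], [177.4, 257.0]]
2 [[181.2, 275.2], [178.9, 265.2], [176.7, 253.2]]
4 [[180.3, 271.8], [178.1, 261.5], [176.1, 249.3]]
1.3 153.0 | 1.35 152.0 | 1.4 152.0 | 1.45 152.0 | 1.5 155.0 | 1.55 161.0 | 1.6 215.0 | 1.65 223.0 | 1.7 181.0 | 1.75 177.0 | 
scene -40 [151, 151, 151, 150, 150, 151, 152, 154, 160, 184, 216, 221, 193, 163, 153]
scene 0 [152, 152, 153, 151, 151, 152, 155, 156, 159, 182, 228, 230, 209, 208, 169]
scene 40 [154, 153, 154, 154, 155, 155, 156, 156, 162, 190, 229, 243, 246, 245, 244]
1.3 85.0 | 1.35 85.0 | 1.4 85.0 | 1.45 86.0 | 1.5 87.0 | 1.55 92.0 | 1.6 113.0 | 1.65 131.0 | 1.7 117.0 | 1.75 86.0 | 
side -40 [86, 84, 86, 85, 86, 85, 86, 87, 94, 118, 154, 174, 179, 179, 180]
side 0 [87, 86, 86, 86, 87, 88, 89, 88, 92, 101, 104, 81, 43, 21, 17]
side 40 [37, 36, 33, 31, 26, 20, 19, 19, 16, 17, 18, 19, 16, 17, 19]
 [  -0.6 -169.3  178.5] F [-0.  -0.5  0.5] t 12.1
```

Corrected against the tray rim, all three views put the flap at about 1.63 rad, a slight inward lean. I'll nudge it about 3 mm outward from the inside and measure the change.

```bash
python3 - <<'E'
from chk import *
np.set_printoptions(suppress=True,linewidth=150)
def favg():
    fs=[]
    for _ in range(6): env.hold(.02); fs.append(rigpos()[1])
    return np.mean(fs,0)
go(0,-48,190,.25); go(0,-44,75,.15); env.hold(.1); f0=favg(); show()
y=-46; n=0; prev=None
while y>-62:
    go(0,y,75,.04); d=favg()-f0; print(y,np.round(d,1))
    if d[1]>1.2:
        n+=1
    if n>=1 and prev is None: prev=y
    if prev is not None and y<=prev-2.5: break
    y-=1.5
w=eyes.grab_frame("wrist"); pickle.dump(w,open("w5.pkl","wb"))
g=cv2.cvtColor(w["frame"],cv2.COLOR_RGB2GRAY)
go(0,y+8,75,.1)
for n in("scene","side"):
    f=eyes.grab_frame(n); pickle.dump(f,open(n+"3.pkl","wb")); vert(f)
    gg=cv2.cvtColor(f["frame"],cv2.COLOR_RGB2GRAY)
    for x in(-50,-40,40,50):
        us=[proj(f,rig2w(P,[x,-67,z]))[0] for z in range(90,150,4)]
        print(n,x,[int(cv2.getRectSubPix(gg,(1,1),tuple(map(float,u)))[0,0]) for u in us])
show()
E
```

```text
[  0.4 -44.1  75.7] F [-1.4 -0.  -0.2] t 13.9
-46 [0.4 0.4 0.1]
-47.5 [0.2 0.4 0.3]
-49.0 [-0.1  1.4  0.5]
-50.5 [0.1 1.9 1.6]
-52.0 [0.4 1.7 1.5]
1.3 152.0 | 1.35 151.0 | 1.4 151.0 | 1.45 153.0 | 1.5 159.0 | 1.55 211.0 | 1.6 220.0 | 1.65 169.0 | 1.7 156.0 | 1.75 155.0 | 
scene -50 [149, 149, 149, 149, 151, 153, 158, 177, 214, 229, 210, 178, 159, 155, 154]
scene -40 [150, 149, 149, 150, 151, 154, 156, 174, 207, 224, 206, 176, 157, 153, 152]
scene 40 [154, 153, 155, 155, 154, 155, 156, 169, 210, 239, 244, 244, 245, 244, 243]
scene 50 [154, 153, 153, 154, 154, 154, 157, 174, 215, 240, 245, 245, 244, 244, 244]
1.3 86.0 | 1.35 86.0 | 1.4 86.0 | 1.45 87.0 | 1.5 94.0 | 1.55 127.0 | 1.6 154.0 | 1.65 146.0 | 1.7 136.0 | 1.75 127.0 | 
side -50 [84, 85, 86, 84, 85, 85, 86, 96, 121, 159, 176, 179, 180, 180, 180]
side -40 [85, 85, 85, 85, 87, 87, 88, 94, 122, 155, 176, 179, 179, 180, 179]
side 40 [88, 88, 86, 87, 88, 88, 88, 95, 118, 138, 130, 100, 75, 61, 63]
side 50 [87, 86, 87, 87, 87, 87, 90, 96, 117, 133, 118, 79, 56, 54, 53]
 [ -0.  -43.9  74.9] F [0.3 0.5 0.7] t 16.0
```

The flap is now about 1.58 rad and fine. Next the pan: approach the bar from +y and feel for contact.

```bash
cat >> h.py <<'E'
def favg(n=6):
    fs=[]
    for _ in range(n): env.hold(.02); fs.append(rigpos()[1])
    return np.mean(fs,0)
DZ=-46
def tcp(th,d):
    ph=np.arctan2(77,64)+th; r=np.hypot(77,64); return 60+r*np.cos(ph)+d, 120+r*np.sin(ph)+DZ
E
python3 - <<'E'
from h import *
np.set_printoptions(suppress=True)
go(0,-44,250,.3); go(0,165,250,.3); go(0,165,151,.15); env.hold(.1); f0=favg(); np.save("f0.npy",f0); show("down"); print(f0)
print(go(0,145,151,.08,guard=6)); show()
for y in np.arange(143,128,-1.5):
    go(0,y,151,.04); d=favg()-f0; print(y,np.round(d,1))
    if d[1]>2.5: break
E
```

```text
down [  0.4 165.  151.8] F [-0.5  0.  -0.4] t 18.6
[-0.0546037   0.24797736  0.27171448]
False
 [  0.1 144.4 151.1] F [-0.2 -0.  -0.9] t 19.0
143.0 [ 0.2 -0.1 -0.7]
141.5 [ 0.4 -0.2 -0.4]
140.0 [-0.4 -0.7 -0.2]
138.5 [0.5 5.6 0.2]
```

Contact at y≈139, so d≈14.8. Now I'll push along the arc and feel for the stop.

```bash
python3 - <<'E'
from h import *
np.set_printoptions(suppress=True)
f0=np.load("f0.npy"); D=14.5
def ft(th):
    d=favg()-f0; ph=np.arctan2(77,64)+th; return d, -(d[1]*-np.sin(ph)+d[2]*np.cos(ph))
for th in (.06,.12,.25,.4,.55,.7,.85,1.0,1.1):
    go(0,*tcp(th,D),.07); d=rigpos()[1]-f0; print(th,np.round(d,1))
base=[]
th=1.12
while th<1.56:
    go(0,*tcp(th,D),.04); d,t=ft(th); print(round(th,2),np.round(d,1),round(t,1))
    if th<1.22: base.append(t)
    elif t>np.mean(base)+2.5: break
    th+=.025
np.save("th.npy",th); show()
w=eyes.grab_frame("scene"); pickle.dump(w,open("scene4.pkl","wb"))
E
```

```text
0.06 [-0.6  8.   1.4]
0.12 [-0.7  6.3  3.3]
0.25 [-0.4  3.4  2.1]
0.4 [-0.7  5.2  3.7]
0.55 [-0.4  3.2  2.9]
0.7 [-0.1  3.2  1.9]
0.85 [-0.4  3.8  0.8]
1.0 [0.6 2.9 1.8]
1.1 [0.9 3.3 0.7]
1.12 [0.2 3.  1.5] 3.3
1.15 [0.8 2.9 1.2] 3.2
1.17 [0.1 3.  1. ] 3.1
1.19 [0.2 2.7 1.4] 3.1
1.22 [-0.3  2.7  0.7] 2.7
1.24 [-0.2  2.9  1.3] 3.2
1.27 [-0.2  2.7  1.1] 2.9
1.29 [-0.3  2.9  1.1] 3.1
1.32 [-0.6  3.1  1.2] 3.3
1.34 [-0.2  2.8  1.4] 3.1
1.37 [-0.1  3.3  1. ] 3.2
1.39 [-0.4  2.7  1.3] 3.0
1.42 [-0.6  2.6  1.1] 2.6
1.44 [-0.7  4.   1.7] 4.1
1.47 [-0.5  5.3  3.2] 6.0
 [  0.    4.6 145.6] F [-0.6  5.5  3.7] t 28.6
```

The stop was met at about 1.43 rad, and I'm now pressing about 3 N beyond it. I'll hold and look, using a composite.

```bash
python3 - <<'E'
from h import *
np.set_printoptions(suppress=True)
env.hold(1.3); print(favg()-np.load("f0.npy")); show()
F={n:eyes.grab_frame(n)["frame"] for n in("scene","side","wrist")}
a=cv2.resize(F["scene"][165:290,240:365],(400,400),interpolation=cv2.INTER_CUBIC)
b=cv2.resize(F["side"][170:310,225:365],(400,400),interpolation=cv2.INTER_CUBIC)
c=np.zeros((200,800,3),np.uint8); c[:,:320]=cv2.resize(F["wrist"],(320,200))
cv2.imwrite("pics/h.png",np.vstack([np.hstack([a,b]),c])[:,:,::-1])
E
```

```text
[-0.42195237  5.40663305  2.48786379]
 [  0.    4.6 145.6] F [0.2 6.  1.9] t 30.1
```

View pics/h.png

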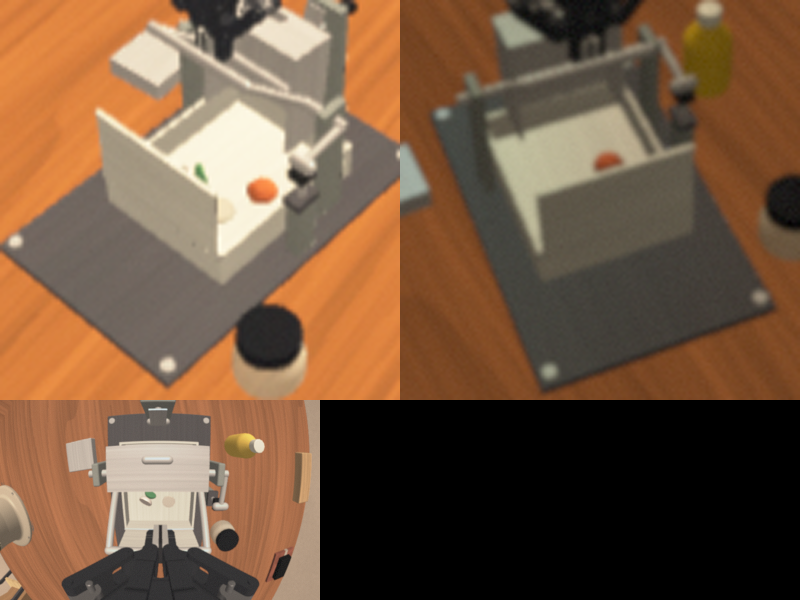

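Green (200,172), red (262,188) and a pale stone (225,210) are in the tray. The flap stands upright and the pan is fully tipped; the fourth stone is hidden behind the flap. Now I'll ease the pan home.

```bash
python3 - <<'E'
from h import *
np.set_printoptions(suppress=True)
f0=np.load("f0.npy"); D=14.5; th=float(np.load("th.npy"))
for t in list(np.arange(th-.06,.12,-.1))+[.14,.11,.08,.05,.025,0]:
    go(0,*tcp(t,D),.06 if t>.15 else .03); print(round(t,2),np.round(rigpos()[1]-f0,1))
go(0,142,151,.03); print(favg()-f0); go(0,165,151,.1); env.hold(.2); show()
go(0,165,250,.2); go(0,100,330,.2)
w=eyes.grab_frame("wrist"); pickle.dump(w,open("w6.pkl","wb"))
g=w["frame"]; h=cv2.cvtColor(g,cv2.COLOR_RGB2HSV)
q=lambda p:fish(w,rig2w(P,p))[0].round(0).tolist()
print("bar L/R",q([-52,124,197]),q([52,124,197]),"tray",[q([x,y,12]) for x,y in((-66,-61),(66,-61),(66,101),(-66,101))])
for n in("scene","side"): pickle.dump(eyes.grab_frame(n),open(n+"6.pkl","wb"))
show()
E
```

```text
1.41 [ 0.8  3.8 -0.4]
1.31 [ 0.4  5.5 -2.3]
1.21 [-0.   5.2 -2.9]
1.11 [-0.8  4.5 -2.6]
1.01 [-0.7  3.1 -1.1]
0.91 [-1.4  3.5 -2.1]
0.81 [-0.8  3.3  0.4]
0.71 [-0.3  3.1 -0.8]
0.61 [ 0.2  1.9 -2.7]
0.51 [ 0.3  3.  -2.2]
0.41 [-0.   2.7 -1.5]
0.31 [ 1.5  2.  -0.7]
0.21 [ 0.6  2.2 -0.7]
0.14 [ 2.   1.4 -2. ]
0.11 [ 2.2  2.  -1.5]
0.08 [ 1.8  4.3 -3.4]
0.05 [ 2.1  4.3 -3.1]
0.03 [ 1.3  6.3 -3.3]
0 [ 3.3  6.4 -4.4]
[-0.06961815  0.09788003  0.22334671]
 [  0.  164.7 151. ] F [ 0.4 -0.2  0.4] t 36.8
bar L/R [270.0, 160.0] [373.0, 160.0] tray [[284.0, 243.0], [359.0, 243.0], [363.0, 152.0], [280.0, 152.0]]
 [ -0.4 100.6 328.6] F [-0.7  0.1 -0.2] t 38.3
```

```bash
python3 - <<'E'
from chk import *
np.set_printoptions(suppress=True,linewidth=170)
for n in("scene","side"):
    f6=pickle.load(open(n+"6.pkl","rb")); f1=pickle.load(open(n+("1" if n=="scene" else "3")+".pkl","rb"))
    vert(f6)
    d=cv2.absdiff(f6["frame"],f1["frame"]).max(2)
    for nm,p in (("barR",[50,124,197]),("barM",[0,124,197]),("armR",[52,95,160]),("panmouthR",[50,8,100]),("axR",[60,60,120])):
        u=proj(f6,rig2w(P,p))[0].astype(int); print(n,nm,u,d[u[1]-3:u[1]+4,u[0]-3:u[0]+4].mean().round(1))
# rectify tray floor (2 px/mm) from scene, side, wrist and look for deviations
x,y=np.meshgrid(np.arange(-66,67,1.),np.arange(101,-62,-1.)); pts=rig2w(P,np.c_[x.ravel(),y.ravel(),np.full(x.size,17.)])
for n,pj in(("w6",fish),("scene6",proj),("side6",proj)):
    f=pickle.load(open(n+".pkl","rb")); u=pj(f,pts).reshape(x.shape+(2,)).astype(np.float32)
    r=cv2.remap(f["frame"],u,None,cv2.INTER_LINEAR); cv2.imwrite(f"pics/r_{n}.png",r[:,:,::-1])
    g=cv2.cvtColor(r,cv2.COLOR_RGB2GRAY); s=r.max(2).astype(int)-r.min(2)
    print(n); 
    sm=cv2.resize(g,(22,27),interpolation=cv2.INTER_AREA); ss=cv2.resize(s.astype(np.float32),(22,27),interpolation=cv2.INTER_AREA)
    if n!="side6":
        for a,b in zip(sm[8:],ss[8:]): print(" ".join(f"{v:3d}{'*' if q>70 else ' '}" for v,q in zip(a,b)))
E
```

```text
1.3 151.0 | 1.35 150.0 | 1.4 151.0 | 1.45 153.0 | 1.5 158.0 | 1.55 210.0 | 1.6 219.0 | 1.65 171.0 | 1.7 162.0 | 1.75 176.0 | 
scene barR [351 163] 1.4
scene barM [337 155] 1.3
scene armR [344 179] 1.5
scene panmouthR [322 212] 0.9
scene axR [338 198] 1.4
1.3 85.0 | 1.35 85.0 | 1.4 86.0 | 1.45 86.0 | 1.5 93.0 | 1.55 125.0 | 1.6 145.0 | 1.65 140.0 | 1.7 137.0 | 1.75 150.0 | 
side barR [291 150] 45.0
side barM [272 155] 31.9
side armR [296 168] 58.3
side panmouthR [309 208] 57.6
side axR [304 187] 96.7
w6
147  189  208  205  210  211  208  209  212  210  208  206  211  212  210  210  209  210  214  162  176  145 
149  188  209  205  210  212  209  210  212  210  208  207  210  212  211  211  209  210  214  160  169  134 
146  188  207  205  209  211  208  209  210  209  207  206  209  212  210  210  208  210  213  162  164  126 
176  208  215  214  215  216  215  215  216  215  215  214  215  216  215  216  215  216  217  196  178  138 
201  227  226  226  227  226  226  227  226  226  227  227  228  227  227  227  227  227  227  224  195  160 
162  173  181  181  182  183  182  183  18
[... 2900 characters left out ...]
223  242  242  242  217  164  159 
150  150  151  151  151  152  152  152  153  153  153  153  154  154  158  208  242  242  242  219  165  160 
152  152  152  153  153  153  154  154  154  154  154  155  156  156  156  164  216  243  243  215  164  160 
151  151  152  152  153  153  153  153  153  154  154  155  154  155  156  156  166  221  243  212  164  160 
151  152  151  151  152  152  153  152  153  153  153  154  154  154  154  155  156  166  217  205  164  162 
150  151  150  150  150  150  150  150  150  151  152  150  152  153  150  151  156  159  159  159  160  162 
152  152  151  151  151  151  151  151  151  151  151  151  152  152  150  149  152  153  152  152  156  161 
side6
```

The pan is home (the image matches the start) and the flap is unchanged. I'll check for the fourth stone from above the tray.

```bash
python3 - <<'E'
from h import *
go(0,-20,330,.3); go(0,-90,260,.25); env.hold(.2)
f=eyes.grab_frame("wrist"); show()
x,y=np.meshgrid(np.arange(-66,67,1.),np.arange(60,-62,-1.))
def rect(z,x,y):
    u=fish(f,rig2w(P,np.c_[x.ravel(),y.ravel(),np.full(x.size,z)])).reshape(x.shape+(2,)).astype(np.float32)
    return cv2.remap(f["frame"],u,None,cv2.INTER_LINEAR)
def dump(r,w,h):
    g=cv2.resize(r,(w,h),interpolation=cv2.INTER_AREA).astype(int)
    for row in g: print(" ".join("%3d%s"%(p.mean(),"*" if p.max()-p.min()>45 else " ") for p in row))
dump(rect(14.,x,y),26,24)
x,y=np.meshgrid(np.arange(-50,51,1.),np.arange(112,4,-1.)); print("pan"); dump(rect(97.,x,y),17,18)
E
```

```text
[  0.3 -89.2 260.9] F [0.5 0.1 0.1] t 39.6
126  211  217  214  218  219  221  218  220  221  220  220  218  217  219  221  222  219  221  219  218  220  222  158  144  210 
126  212  217  214  218  218  221  218  220  220  220  220  219  217  218  221  222  219  221  218  218  220  221  157  145  212 
128  210  216  214  217  218  220  218  220  220  219  219  218  217  218  220  221  219  221  218  218  219  221  157  145  213 
128  209  216  213  217  218  220  217  219  220  219  219  218  217  217  220  221  218  221  218  218  219  220  159  144  212 
128  209  216  214  217  217  220  217  218  220  219  219  218  216  217  219  221  217  220  218  218  218  220  158  146  211 
127  208  216  214  216  217  220  216  219  219  218  219  218  216  217  219  221  218  220  218  216  218  219  155  144  209 
127  209  215  213  216  216  219  216  218  219  218  218  218  216  216  218  221  217  219  217  217  217  219  158  144  210 
127  210  216  213  216  216  219  216  218  219  218  218  218  216  216  218  220  216  220  217  216  217  218  157  145  212 
131  209  215  21
[... 2895 characters left out ...]
  218  220  188  157 
198  216  217  220  219  220  221  220  218  219  221  220  221  219  221  187  157 
199  215  217  220  219  220  221  220  218  218  221  220  220  218  220  188  158 
199  215  216  219  219  219  220  219  217  218  221  219  220  218  220  187  158 
198  215  216  218  218  218  220  219  217  217  221  219  220  218  219  188  158 
197  215  216  218  218  218  220  219  217  217  220  219  219  217  219  186  157 
197  214  215  217  217  218  219  218  217  216  219  218  219  217  217  186  156 
199  214  215  217  217  217  219  217  216  216  219  217  219  216  217  186  154 
227  228  230  226  208  221  226  225  225  225  225  223  224  223  225  219  213
```

The pan is empty and all four stones are in the tray: green, grey and white here, and red under the mouth as seen in the scene view. Handing in.

```bash
python3 -c "
from bench import job
print(job.hand_in())"
```

```text
the job is handed in; nothing more can be done
None
```

The job is handed in at about 40 s of the 64 s limit: the flap stands upright (about 1.58 rad), the pan was pressed about 3 N past first contact with its stop for over a second and eased home onto its catch, and all four stones are in the tray. I did not check the bystander objects one by one, and no verdict came back.

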